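# Put the half-round formers into their own trays

## Robot

A 7-joint arm with a two-finger parallel gripper is mounted at the origin on a cart in front of the work surface, level with it; the furniture and walls round the work are solid. World frame = base frame: x ahead of the robot, y to its left, z up, the work surface at z = 0. Lengths are in m, angles in rad, forces in N, time in s.
With the tool pointing down it reaches from about 0.4 to 0.85 m from the base axis. Payload 10.4 kg.
Tool frame: the origin (TCP) lies between the finger pads; the fingertips stand 19 mm ahead of it and the grasp point (between the pads) is the TCP; z points along the fingers, x is the direction in which the jaws open and shut, and the axes are right-handed (so a half turn about z gives the same grasp; the last joint's range is limited). The gripper opens to 87 mm and grips with 3 to 60 N. Pads are 19 mm wide; open, the fingers measure 117 mm over their backs; the gripper's body (75 mm by 190 mm) begins 51 mm behind the grasp point.
Start: joints at [1.082, 0.332, -0.065, 1.46, 0.022, 1.35, -0.088], TCP at [0.281, -0.558, 0.242] pointing down, gripper open.
Joint ranges: [-2.6, 2.6], [-0.5, 2.12], [-1.47, 1.34], [0.16, 2.42], [-1.27, 4.41], [0.06, 2.06], [-2.6, 2.6]. Speed limits (rad/s): [2.22, 2.22, 2.79, 2.79, 3.14, 3.14, 3.14].

## Interface

Orientations are given as a unit quaternion [x, y, z, w].
In Python, from bench import * gives the robot as it stands.
- The arm moves only by the tool step_arm, never from a script. Its argument "commands" is a list of rows, each a list of 6 numbers: the shift along the tool's x, y, z in m, then the turn, a rotation vector about the tool's x, y, z in rad. In form: [[tx, ty, tz, rx, ry, rz], ...]. A call has 1 to 12 rows; each row shifts and turns the commanded pose from where the row before left it, along the tool's axes as they then stand; what a row does not reach is not made up. A row lasts 1/10 s, in which the tool goes at most 50 mm and 8.59 degrees, less where a joint would pass 70% of its speed; a pose out of reach is approached as far as the arm can. A call with a gripper value outside its range is refused whole. "gripper" is the opening, from 0 (shut) to 1 (fully open), set as the call begins (left out, the last holds). The fingers move at their own pace and stop on an object; "grip_force" is the grip in N (left out, the last holds). Time passes only in rows, so rows that do not move let the fingers close. It gives the time, the measured TCP pose, the force and the opening at its end, in the units of the state.
- read_state(): the state, without advancing time (a new reading comes with each control period).
- camera(name): name is "scene" or "top" or "wrist"; returns the picture (384x512x3 uint8, red, green, blue); there is no depth.
- get_calibration(name): a dict with "fx", "fy", "cx", "cy" (pixels), "k1" (the pictures are not rectified: a ray, as slopes to the right and down, at radius r is drawn at 1 + k1 r^2 times it, then the intrinsics apply), "R" (3x3) and "t" (3): a world point X has camera coordinates R X + t. Camera axes: x right, y down, z forward; pixel columns grow to the right and rows downward; lengths in m; the calibration is good to about 2 mm. A picture is of the moment at which its call begins: read the wrist's pose just before it. get_calibration takes no time and is no camera call; for the wrist camera it gives the pose at the moment of the call.
- close_job(): hands the job in, once; it reports no verdict.
The state is a dict: "time": time; "joint_positions": joint angles; "joint_vel": joint speeds; "joint_torque": joint torques, N m; "ee_pos": TCP position; "eef_rot": TCP orientation; "ft_force": force on the tool from outside, world axes, zero at the start; "torque": the same for the moment, N m; "width": finger opening in m.
Only numpy, scipy, OpenCV 4.12 (cv2) and the standard library are available. Lean on these libraries where they do the work, as an engineer would, in place of code of your own. Each camera call takes 0.05 s, during which the arm holds its last target. There are 200 camera calls.

## Task

The three cream half-round formers have been put away wrongly: the small one lies in the middle-sized tray, the middle one lies in the large tray and the large one was left on the bench. Put each former into the tray of its own size (small in small, middle in middle, large in large), standing on its flat side flat on the tray's floor and lengthwise in the pocket. Set them down rather than dropping them, leave the cream rectangular block and the little green sanding block where they are, and let go of everything.

Things in the scene. Friction and masses are not known exactly. Their poses are not given: they have to be found in the camera images.
- former_small: Cream half-round former (a half disc standing on its flat side, a small dark bore through it): 30 mm thick (its x axis), 42 mm long (its y axis), 24 mm high, 60 to 130 g. Its two flat upright faces look along its x axis; grip across them from above. Origin: centre of the underside. The smallest; starts in the middle-sized tray.
- former_medium: Cream half-round former (a half disc standing on its flat side, a small dark bore through it): 30 mm thick (its x axis), 60 mm long (its y axis), 32 mm high, 60 to 130 g. Its two flat upright faces look along its x axis; grip across them from above. Origin: centre of the underside. The middle size; starts in the large tray.
- former_large: Cream half-round former (a half disc standing on its flat side, a small dark bore through it): 36 mm thick (its x axis), 80 mm long (its y axis), 41 mm high, 60 to 130 g. Its two flat upright faces look along its x axis; grip across them from above. Origin: centre of the underside. The largest; starts on the bench.
- tray_small: Low aluminium tray with a dark rubber floor, fixed to the bench: the smallest of three. Outside 53 x 65 mm (x by y), pocket inside the rim 45 x 57 mm, rubber floor 3 mm and rim top 8 mm above the bench. The pocket's long side is the tray's y axis. Origin: centre of the underside, on the bench. Empty at the start.
- tray_medium: Low aluminium tray with a dark rubber floor, fixed to the bench: the middle one of three. Outside 53 x 83 mm (x by y), pocket inside the rim 45 x 75 mm, rubber floor 3 mm and rim top 8 mm above the bench. The pocket's long side is the tray's y axis. Origin: centre of the underside, on the bench. Holds the small former at the start.
- tray_large: Low aluminium tray with a dark rubber floor, fixed to the bench: the largest of three. Outside 59 x 103 mm (x by y), pocket inside the rim 51 x 95 mm, rubber floor 3 mm and rim top 8 mm above the bench. The pocket's long side is the tray's y axis. Origin: centre of the underside, on the bench. Holds the middle former at the start.
- bore_block: Bystander: cream rectangular block with two bores, 40 x 66 x 28 mm (x, y, z), loose on the bench. Origin: centre of the underside. Leave it alone.
- sanding_block: Bystander: dark green sanding block, 41 x 20 x 12 mm (x, y, z), loose on the bench near the trays. Origin: centre of the underside. Leave it alone.
There are look-alikes about, which are no part of the job. Leave any pink look-alike of the former_medium alone.

How it is judged:
At the end, for the whole second after the job is handed in: Each former stands on its flat side in the tray of its own size: centre within 13 mm of the tray's centre, underside on the rubber floor (less than 6 mm above the tray's underside), tilted less than 0.1 rad, its length within 0.35 rad of the tray's length, released and at rest (horizontal distance between former_small and tray_small below 0.013 m and z of former_small in the frame of tray_small between 0 and 0.006 m and angle between each of former_small, former_medium, former_large's own z axis and vertical below 0.1 rad and angle between the y axis of former_small and the y axis of tray_small, either way round below 0.35 rad and linear speed of each of former_small, former_medium, former_large below 0.02 m/s and angular speed of each of former_small, former_medium, former_large below 0.2 rad/s and horizontal distance between former_medium and tray_medium below 0.013 m and z of former_medium in the frame of tray_medium between 0 and 0.006 m and angle between the y axis of former_medium and the y axis of tray_medium, either way round below 0.35 rad and horizontal distance between former_large and tray_large below 0.013 m and z of former_large in the frame of tray_large between 0 and 0.006 m and angle between the y axis of former_large and the y axis of tray_large, either way round below 0.35 rad); the robot touches nothing.
It fails at once if the bore block is moved more than 20 mm (distance of bore_block from where it was at the start of the episode above 0.02 m).
It fails at once if the sanding block is moved more than 20 mm (distance of sanding_block from where it was at the start of the episode above 0.02 m).
It fails at once if the small former is dropped (falls free faster than 0.8 m/s, some 35 mm) (linear speed of former_small above 0.8 m/s and contact force between former_small and the fingers below 0.05 N).
It fails at once if the medium former is dropped (falls free faster than 0.8 m/s, some 35 mm) (linear speed of former_medium above 0.8 m/s and contact force between former_medium and the fingers below 0.05 N).
It fails at once if the large former is dropped (falls free faster than 0.8 m/s, some 35 mm) (linear speed of former_large above 0.8 m/s and contact force between former_large and the fingers below 0.05 N).
It also fails if it takes over 77 s, if anything falls off the work surface, if the arm or the gripper's body presses on something with over 40 N, if the wrist force passes 120 N, or if a joint passes its speed limit or range.

## Working session

There is one attempt and no reset: what is moved stays moved. The work goes in short steps, Python scripts to look and compute and a tool call to move; the robot and the scene stay as the last step left them, time stands still between calls to the robot, and variables do not carry over. Pictures are saved under pics/ and viewed, on a budget of 14 in all, crops included, one or two more only if the job needs it, and the job is handed in when it is done.

Besides the shell and the picture viewer there is one more tool, called in YAML: its name, and indented under it one key for each argument. step_arm: Moves the arm, as the interface text tells. Its arguments: {"type":"object","properties":{"commands":{"type":"array","items":{"type":"array","items":{"type":"number"}}},"gripper":{"type":"number"},"grip_force":{"type":"number"}},"required":["commands"]}

```bash
mkdir -p pics
cat > h.py <<'E'
from bench import *
import numpy as np, cv2
from scipy.spatial.transform import Rotation as Ro
def px2w(cal,u,v,z):
    x=(u-cal["cx"])/cal["fx"]; y=(v-cal["cy"])/cal["fy"]
    a,b=x,y
    for _ in range(10):
        s=1+cal["k1"]*(a*a+b*b); a,b=x/s,y/s
    R=np.array(cal["R"]);t=np.array(cal["t"])
    d=R.T@np.array([a,b,1]);c=-R.T@t
    return c+d*(z-c[2])/d[2]
def save(img,n): cv2.imwrite("pics/"+n,cv2.cvtColor(img,cv2.COLOR_RGB2BGR))
E
python3 - <<'E'
from h import *
s=read_state();print(s)
for n in("top","scene"):
    im=camera(n);save(im,n+"0.png");np.save(n+"0.npy",im)
    c=get_calibration(n);print(n,c)
save(cv2.resize(camera("top"),(800,600),interpolation=cv2.INTER_CUBIC),"top0b.png")
E
```

```text
{'time': 0.0, 'joint_positions': array([ 1.08239068,  0.33283773, -0.0647027 ,  1.46092953,  0.02156308,
        1.34988138, -0.08849403]), 'joint_vel': array([ 5.55859053e-05, -1.45246469e-04, -3.76349198e-04, -1.67843023e-03,
       -2.05854843e-03,  1.17322490e-03,  1.32694355e-03]), 'joint_torque': array([ 3.23271670e-04, -6.23258328e+01,  2.51080852e-02, -3.89888227e+01,
       -6.12036162e-02,  3.98581952e-02,  1.19532228e-04]), 'ee_pos': array([ 0.28056536, -0.55809496,  0.24078086]), 'eef_rot': array([ 8.51222939e-01, -5.24803815e-01, -5.86646791e-04, -3.46347857e-04]), 'ft_force': array([-0.10746523,  0.89449463,  0.24936464]), 'torque': array([ 0.01022538, -0.01384314,  0.04377436]), 'width': 0.08678727190943977}
top {'fx': 423.71417531612786, 'fy': 423.71417531612786, 'cx': 258.16596596958857, 'cy': 196.8114194709646, 'k1': -0.06052699730899989, 'R': array([[ 0.00485197, -0.99992201,  0.01150787],
       [-0.99052849, -0.00638491, -0.13715883],
       [ 0.13722161, -0.01073338, -0.99048222]]), 't': array([0.14699814, 0.52650395, 0.87604164])}
scene {'fx': 453.97927739773684, 'fy': 453.97927739773684, 'cx': 250.10439406019094, 'cy': 195.04462660713912, 'k1': 0.04781074593013002, 'R': array([[-0.89110192, -0.45321219, -0.02315357],
       [-0.26306299,  0.55745987, -0.78742387],
       [ 0.36977728, -0.69558407, -0.61597692]]), 't': array([0.55452042, 0.09932397, 0.93680975])}
```

View pics/top0b.png

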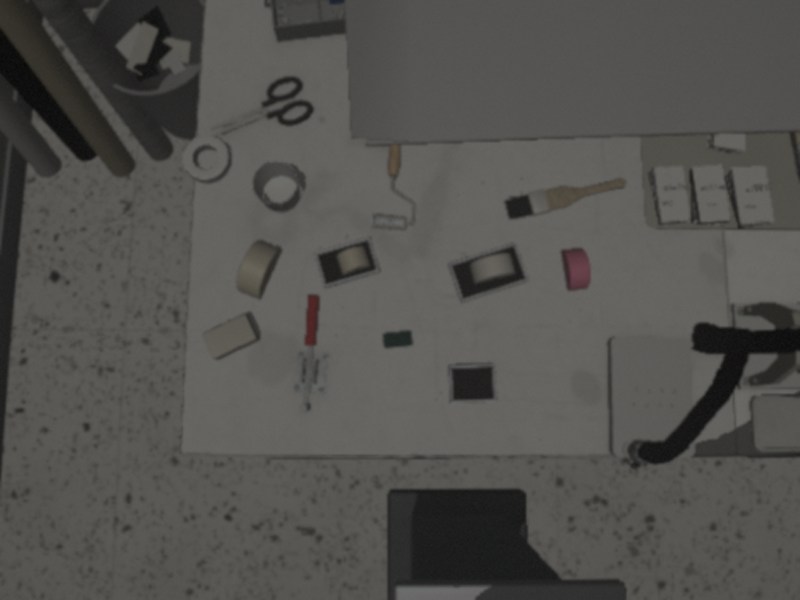

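View pics/scene0.png

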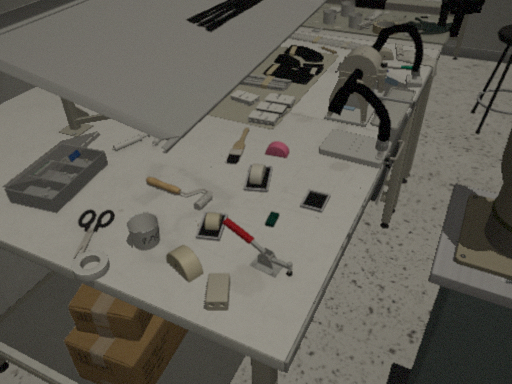

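Run:
```python
from h import *
im=np.load("top0.npy")
c=im[140:270,120:390];c=cv2.convertScaleAbs(c,alpha=1.8)
save(cv2.resize(c,None,fx=2.96,fy=2.96,interpolation=cv2.INTER_CUBIC),"crop1.png")
cal=get_calibration("top")
for n,u,v in [("s_tray",472,382),("m_tray",348,262),("l_tray",487,271),("large",256,270),("panel edge L",350,138),("panel R",640,135)]:
    print(n,px2w(cal,u*.64,v*.64,0.008).round(3))
```

```text
s_tray [0.425 0.053 0.008]
m_tray [0.595 0.229 0.008]
l_tray [0.583 0.03  0.008]
large [0.582 0.361 0.008]
panel edge L [0.782 0.23  0.008]
panel R [ 0.792 -0.203  0.008]
```

View pics/crop1.png

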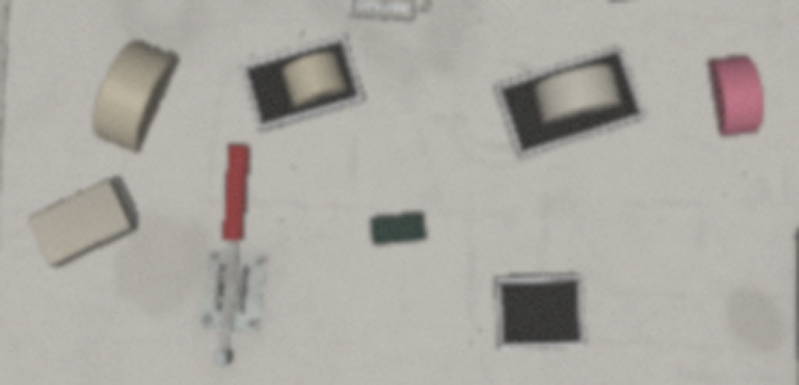

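Run:
```python
from h import *
cal=get_calibration("top")
def P(pts,z): return np.array([px2w(cal,120+(x+.5)/2.96-.5,140+(y+.5)/2.96-.5,z)[:2] for x,y in pts])
D=dict(mt=([(247,68),(343,40),(365,100),(263,130)],.008),lt=([(495,88),(620,48),(642,117),(521,157)],.008),
st=([(497,275),(579,273),(582,346),(497,348)],.008),
L=([(178,55),(138,150),(95,133),(135,40)],.0),S=([(283,65),(335,45),(347,92),(290,107)],.003),M=([(537,93),(610,65),(620,105),(545,124)],.003),green=([(371,215),(425,211),(427,240),(373,244)],.012),bore=([(30,218),(116,178),(132,223),(54,265)],.02),red=([(230,144),(250,145),(240,240),(223,238)],.02))
for n,(p,z) in D.items():
    q=P(p,z);e1=(q[1]-q[0]+q[2]-q[3])/2;e2=(q[2]-q[1]+q[3]-q[0])/2
    print(n,q.mean(0).round(4),"long",np.linalg.norm(e1).round(4),"short",np.linalg.norm(e2).round(4),"yaw of long (deg)",np.degrees(np.arctan2(e1[1],e1[0])).round(1))
s=read_state();R=Ro.from_quat(s["eef_rot"]).as_matrix();print(R.round(3))
cw=get_calibration("wrist");Rc=np.array(cw["R"]);print("wristcam in tool",(R.T@(-Rc.T@cw["t"]-s["ee_pos"])).round(3),(Rc@R).round(2),cw["fx"],cw["cx"],cw["cy"])
```

```text
mt [0.5936 0.2296] long 0.0779 short 0.0493 yaw of long (deg) -72.9
lt [0.5813 0.0291] long 0.099 short 0.0558 yaw of long (deg) -71.4
st [0.4247 0.0539] long 0.0619 short 0.0537 yaw of long (deg) -88.4
L [0.5869 0.3582] long 0.0783 short 0.0355 yaw of long (deg) 159.1
S [0.6003 0.2231] long 0.0435 short 0.0354 yaw of long (deg) -71.4
M [0.5867 0.0219] long 0.0598 short 0.0282 yaw of long (deg) -71.8
green [0.4852 0.1576] long 0.0401 short 0.0216 yaw of long (deg) -85.4
bore [0.4878 0.3902] long 0.067 short 0.0375 yaw of long (deg) -62.7
red [0.5103 0.2781] long 0.0137 short 0.0703 yaw of long (deg) -94.3
[[ 0.449 -0.893 -0.001]
 [-0.893 -0.449  0.001]
 [-0.001  0.    -1.   ]]
wristcam in tool [-0.    -0.082 -0.144] [[ 1.    0.    0.  ]
 [-0.    0.95 -0.3 ]
 [-0.    0.3   0.95]] 337.11157170185095 257.9350142876564 188.54981745720568
```

Run:
```python
from h import *
A=get_calibration("top");B=get_calibration("scene")
def tri(u,v,u2,v2):
    best=None
    for z in np.arange(0,.8,.002):
        p=px2w(A,u,v,z)
        x=np.array(B["R"])@p+B["t"];a,b=x[0]/x[2],x[1]/x[2];s=1+B["k1"]*(a*a+b*b)
        e=np.hypot(a*s*B["fx"]+B["cx"]-u2,b*s*B["fy"]+B["cy"]-v2)
        if best is None or e<best[0]: best=(e,p)
    return best[0].round(1),best[1].round(3)
c=lambda x,y:(120+x/2.96,140+y/2.96)
print("red end",tri(*c(240,146),227,221))
print("clamp tip",tri(*c(226,357),290,269))
print("cup rim near",tri(278*.64,165*.64,145,213))
print("panel corner L",tri(350*.64,138*.64,168,140))
print("hose tip",tri(650*.64,455*.64,385,160)); print("hose corner",tri(740*.64,345*.64,345,85));print("hose2",tri(700*.64,335*.64,335,103))
save(cv2.resize(cv2.convertScaleAbs(np.load("scene0.npy")[0:290,60:448],alpha=1.8),None,fx=2.05,fy=2.05,interpolation=cv2.INTER_CUBIC),"sc1.png")
```

```text
red end (np.float64(0.1), array([0.535, 0.269, 0.072]))
clamp tip (np.float64(1.6), array([0.389, 0.282, 0.016]))
cup rim near (np.float64(7.9), array([0.715, 0.322, 0.074]))
panel corner L (np.float64(5.1), array([0.707, 0.216, 0.19 ]))
hose tip (np.float64(2.3), array([ 0.323, -0.199,  0.   ]))
hose corner (np.float64(1.6), array([ 0.466, -0.257,  0.154]))
hose2 (np.float64(0.5), array([ 0.482, -0.228,  0.112]))
```

View pics/sc1.png

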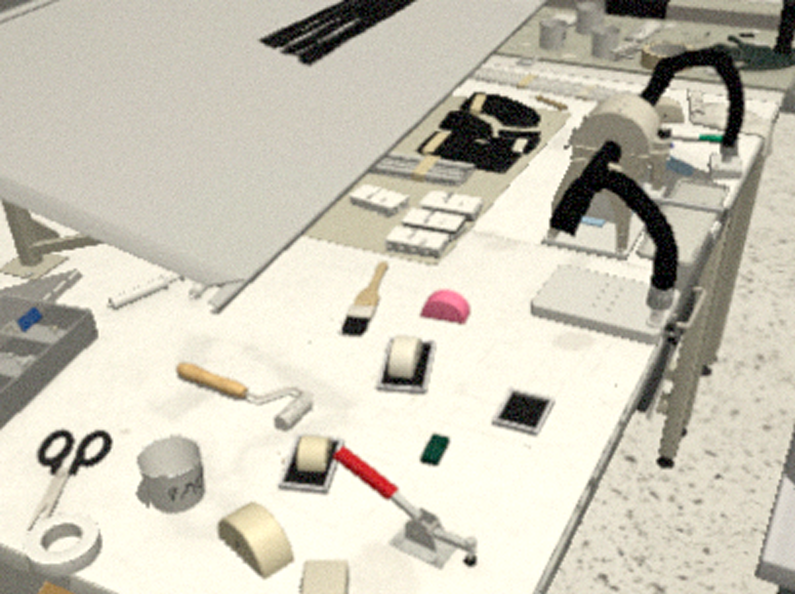

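Run:
```python
from h import *
A=get_calibration("top");B=get_calibration("scene")
def tri(u,v,u2,v2):
    best=None
    for z in np.arange(0,.8,.002):
        p=px2w(A,u,v,z)
        x=np.array(B["R"])@p+B["t"];a,b=x[0]/x[2],x[1]/x[2];s=1+B["k1"]*(a*a+b*b)
        e=np.hypot(a*s*B["fx"]+B["cx"]-u2,b*s*B["fy"]+B["cy"]-v2)
        if best is None or e<best[0]: best=(e,p)
    return best[0].round(1),best[1].round(3)
for t in [(350,138),(366,143)]:
  for s in [(213,310),(240,283),(213,283)]:
    print(t,s,tri(t[0]*.64,t[1]*.64,60+s[0]/2.05,s[1]/2.05))
for z in (.05,.1,.15,.2,.25,.3): print(z,px2w(A,358*.64,141*.64,z).round(3),px2w(A,487*.64,138*.64,z).round(3))
c=cv2.convertScaleAbs(np.load("top0.npy")[70:200,170:370],alpha=2.2)
save(cv2.resize(c,None,fx=4,fy=4,interpolation=cv2.INTER_CUBIC),"crop2.png")
```

```text
(350, 138) (213, 310) (np.float64(4.3), array([0.719, 0.218, 0.16 ]))
(350, 138) (240, 283) (np.float64(13.2), array([0.703, 0.215, 0.2  ]))
(350, 138) (213, 283) (np.float64(0.7), array([0.706, 0.216, 0.192]))
(366, 143) (213, 310) (np.float64(2.3), array([0.719, 0.199, 0.144]))
(366, 143) (240, 283) (np.float64(6.7), array([0.703, 0.197, 0.186]))
(366, 143) (213, 283) (np.float64(6.0), array([0.706, 0.198, 0.178]))
0.05 [0.76  0.215 0.05 ] [0.766 0.033 0.05 ]
0.1 [0.74  0.212 0.1  ] [0.746 0.04  0.1  ]
0.15 [0.72  0.209 0.15 ] [0.725 0.047 0.15 ]
0.2 [0.699 0.206 0.2  ] [0.705 0.054 0.2  ]
0.25 [0.679 0.203 0.25 ] [0.684 0.062 0.25 ]
0.3 [0.659 0.2   0.3  ] [0.663 0.069 0.3  ]
```

View pics/crop2.png

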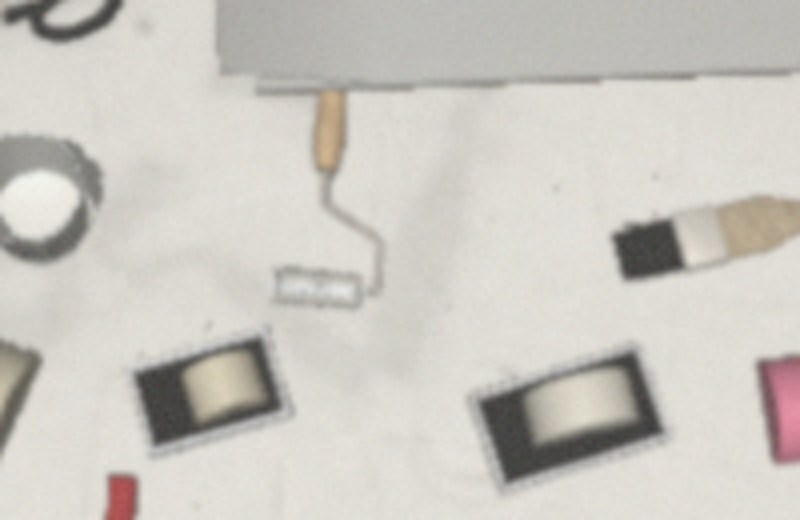

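step_arm:
  commands:
    - [-0.015, 0, -0.02, 0, 0, 0]
    - [-0.015, 0, -0.02, 0, 0, 0]
    - [-0.015, 0, -0.02, 0, 0, 0]
    - [-0.015, 0, -0.02, 0, 0, 0]
    - [0, -0.04, 0, 0, 0, -0.0716]
    - [0, -0.04, 0, 0, 0, -0.0716]
    - [0, -0.04, 0, 0, 0, -0.0716]
    - [0, -0.04, 0, 0, 0, -0.0716]
    - [0, -0.04, 0, 0, 0, -0.0716]
    - [0, -0.04, 0, 0, 0, -0.0716]
    - [0, -0.04, 0, 0, 0, -0.0716]
    - [0, -0.04, 0, 0, 0, -0.0716]
  gripper: 1
  grip_force: 20

```text
time: 1.35
ee_pos: [0.4927, -0.2961, 0.3212]
eef_rot: [0.965, -0.262, -0.0, -0.0]
ft_force: [0.1, -0.6, -0.1]
width: 0.0869
```

step_arm:
  commands:
    - [0, -0.04, 0, 0, 0, -0.0716]
    - [0, -0.04, 0, 0, 0, -0.0716]
    - [0, -0.04, 0, 0, 0, -0.0716]
    - [0, -0.04, 0, 0, 0, -0.0716]
    - [0, -0.04, 0, 0, 0, -0.0716]
    - [0, -0.04, 0, 0, 0, -0.0716]
    - [0, -0.04, 0, 0, 0, -0.0716]
    - [0, -0.04, 0, 0, 0, -0.0716]
    - [0, -0.04, 0, 0, 0, -0.0716]
    - [0, -0.04, 0, 0, 0, -0.0716]
    - [0, -0.04, 0, 0, 0, -0.0716]
    - [0, -0.04, 0, 0, 0, -0.0716]

```text
time: 2.55
ee_pos: [0.5557, 0.165, 0.3212]
eef_rot: [0.986, 0.164, -0.0, 0.0]
ft_force: [0.7, -0.1, -0.6]
width: 0.0868
```

Run:
```python
from h import *
cw=get_calibration("wrist");im=camera("wrist");import pickle;pickle.dump((cw,im),open("w1.pkl","wb"))
sc=camera("scene")
a=cv2.convertScaleAbs(np.hstack([im[:, :],sc]),alpha=1.6)
save(cv2.resize(cv2.convertScaleAbs(im,alpha=1.5),(800,600),interpolation=cv2.INTER_CUBIC),"w1.png");save(cv2.resize(cv2.convertScaleAbs(sc,alpha=1.6)[0:300,0:400],None,fx=2,fy=2),"s1.png")
```

```text
(no output)
```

View pics/w1.png

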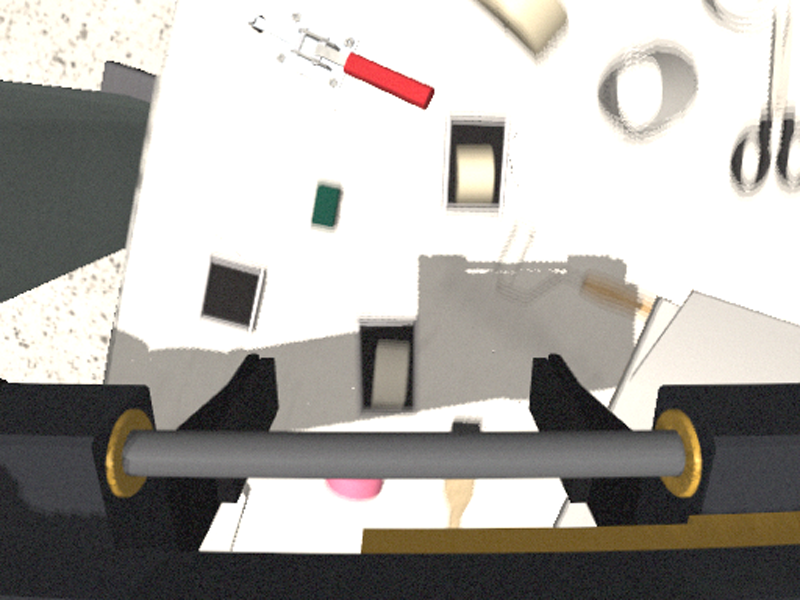

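View pics/s1.png

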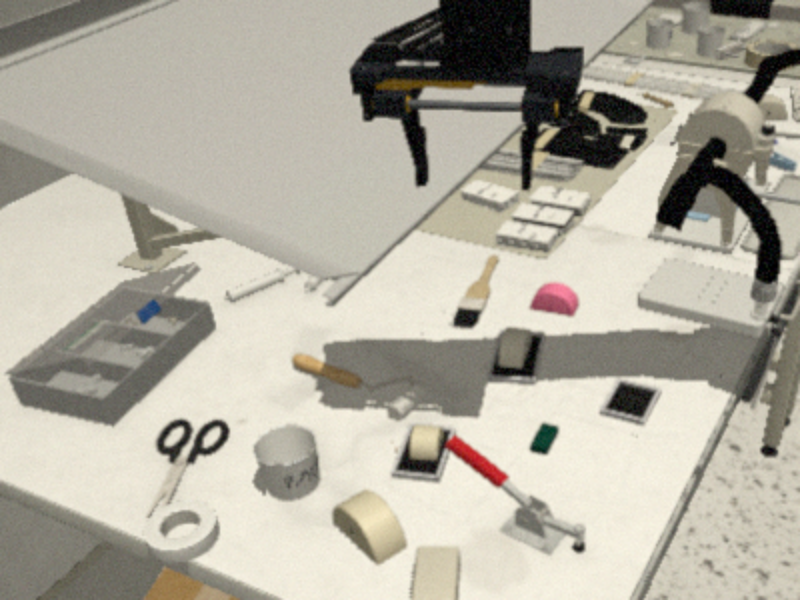

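Run:
```python
from h import *
import pickle;cal,_=pickle.load(open("w1.pkl","rb"))
def P(pts,z): return np.array([px2w(cal,(x+.5)*.64-.5,(y+.5)*.64-.5,z)[:2] for x,y in pts])
D=dict(mt=([(447,117),(507,117),(503,211),(444,208)],.008),lt=([(360,319),(415,319),(413,411),(359,410)],.008),st=([(210,256),(265,270),(252,331),(202,316)],.008),S=([(457,144),(495,144),(495,203),(457,203)],.012),M=([(375,339),(408,339),(408,405),(375,405)],.012))
for n,(p,z) in D.items():
    q=P(p,z);e1=(q[1]-q[0]+q[2]-q[3])/2;e2=(q[2]-q[1]+q[3]-q[0])/2
    print(n,q.mean(0).round(4),"short",np.linalg.norm(e1).round(4),"long",np.linalg.norm(e2).round(4),"a",np.degrees(np.arctan2(e1[1],e1[0])).round(1),(np.degrees(np.arctan2(e2[1],e2[0]))+90).round(1))
```

```text
mt [0.5954 0.2375] short 0.0506 long 0.0768 a 17.6 18.8
lt [0.5833 0.0358] short 0.0518 long 0.0953 a 18.3 17.5
st [0.4269 0.0584] short 0.0492 long 0.0599 a 2.4 4.0
S [0.5983 0.2303] short 0.0322 long 0.049 a 19.1 21.0
M [0.5892 0.0326] short 0.0312 long 0.0688 a 18.9 18.5
```

step_arm:
  commands:
    - [0, 0, 0.035, 0, 0, 0]
    - [0, 0, 0.035, 0, 0, 0]
    - [0, 0, 0.035, 0, 0, 0]
    - [0, 0, 0.035, 0, 0, 0]
    - [0, 0, 0.035, 0, 0, 0]
    - [0, 0, 0.035, 0, 0, 0]
    - [0, 0, 0.035, 0, 0, 0]
    - [0.02, -0.015, 0.005, 0, 0, 0]
    - [0.02, -0.015, 0, 0, 0, 0]
    - [0.015, -0.015, 0, 0, 0, 0]
    - [0.003, 0, 0, 0, 0, 0]
    - [0, 0, 0, 0, 0, 0]

```text
time: 3.85
ee_pos: [0.5966, 0.2245, 0.0711]
eef_rot: [0.987, 0.163, -0.0, 0.0]
ft_force: [-0.8, -0.7, 0.8]
width: 0.0873
```

```bash
cat > look.py <<'E'
import sys,pickle
from h import *
n=sys.argv[1];s=read_state();cw=get_calibration("wrist");im=camera("wrist")
pickle.dump((s,cw,im),open(n+".pkl","wb"));R=Ro.from_quat(s["eef_rot"]).as_matrix()
print(s["time"],s["ee_pos"].round(4),"a",np.degrees(np.arctan2(R[1,0],R[0,0])).round(1),s["ft_force"].round(1),s["width"].round(4))
save(cv2.resize(cv2.convertScaleAbs(im,alpha=1.4),(800,600),interpolation=cv2.INTER_CUBIC),n+".png")
E
python3 look.py w2
```

```text
Traceback (most recent call last):
  File "look.py", line 5, in <module>
    print(s["time"],s["ee_pos"].round(4),"a",np.degrees(np.arctan2(R[1,0],R[0,0])).round(1),s["ft_force"].round(1),s["width"].round(4))
                                                                                                                   ^^^^^^^^^^^^^^^^
AttributeError: 'float' object has no attribute 'round'
```

```bash
sed -i 's/s\["width"\].round(4)/round(s["width"],4)/' look.py; python3 look.py w2
```

```text
3.9 [0.5965 0.2237 0.0711] a 18.7 [1.1 0.4 0.3] 0.087
```

View pics/w2.png

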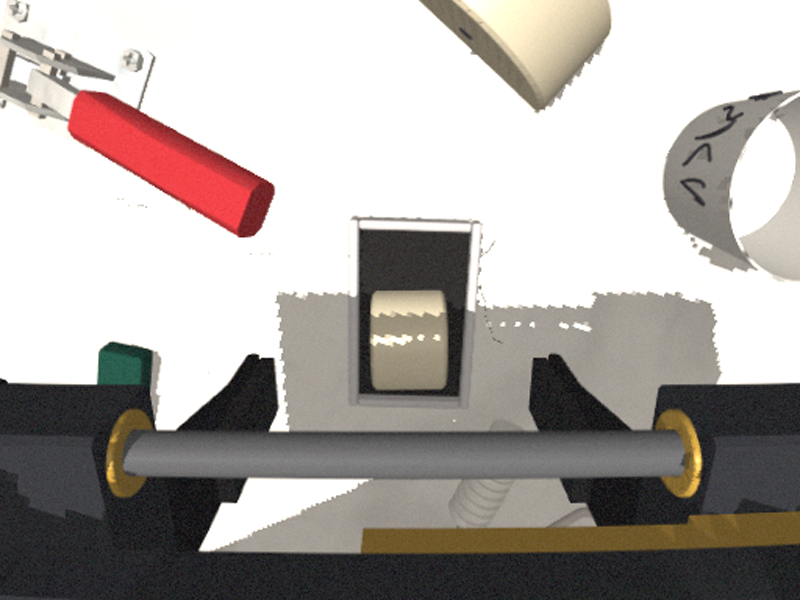

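```bash
cat > meas.py <<'E'
from h import *
import pickle
def meas(n,D):
    s,cal,_=pickle.load(open(n+".pkl","rb"));R=Ro.from_quat(s["eef_rot"]).as_matrix()
    P=lambda pts,z: np.array([px2w(cal,(x+.5)*.64-.5,(y+.5)*.64-.5,z) for x,y in pts])
    for n,(p,z) in D.items():
        q=P(p,z)
        if len(q)==4:
            e1=((q[1]-q[0]+q[2]-q[3])/2)[:2];e2=((q[2]-q[1]+q[3]-q[0])/2)[:2]
            print(n,q.mean(0)[:2].round(4),"top",np.linalg.norm(e1).round(4),"side",np.linalg.norm(e2).round(4),"a",np.degrees(np.arctan2(e1[1],e1[0])).round(1),(np.degrees(np.arctan2(e2[1],e2[0]))+90).round(1),end=" ")
        else: print(n,q[:,:2].round(4).tolist(),end=" ")
        print("tool dxy",(R.T@(q.mean(0)-s["ee_pos"]))[:2].round(4))
E
python3 - <<'E'
from meas import *
meas("w2",dict(mt=([(350,220),(480,222),(467,406),(349,404)],.008),S=([(371,293),(446,293),(447,388),(371,388)],.003),Stop=([(371,340),(447,340)],.027)))
E
```

```text
mt [0.5971 0.2321] top 0.0518 side 0.0816 a 17.7 16.9 tool dxy [ 0.0033 -0.0078]
S [0.6002 0.2197] top 0.0328 side 0.0445 a 18.7 19.1 tool dxy [0.0023 0.005 ]
Stop [[0.5828, 0.2251], [0.6104, 0.2345]] tool dxy [ 0.0021 -0.0058]
```

step_arm:
  commands:
    - [0.002, 0.004, 0.01, 0, 0, 0]
    - [0, 0, 0.01, 0, 0, 0]
    - [0, 0, 0.01, 0, 0, 0]
    - [0, 0, 0.01, 0, 0, 0]
    - [0, 0, 0, 0, 0, 0]

```text
time: 4.45
ee_pos: [0.5986, 0.2211, 0.0294]
eef_rot: [0.987, 0.163, -0.001, 0.0]
ft_force: [-0.5, -0.3, -0.2]
width: 0.0867
```

step_arm:
  commands:
    - [0, 0, 0, 0, 0, 0]
    - [0, 0, 0, 0, 0, 0]
    - [0, 0, 0, 0, 0, 0]
    - [0, 0, 0, 0, 0, 0]
    - [0, 0, 0, 0, 0, 0]
    - [0, 0, 0, 0, 0, 0]
    - [0, 0, 0, 0, 0, 0]
    - [0, 0, 0, 0, 0, 0]
  gripper: 0
  grip_force: 20

```text
time: 5.25
ee_pos: [0.5998, 0.2216, 0.0316]
eef_rot: [0.987, 0.163, 0.0, 0.0]
ft_force: [-1.3, 0.1, -1.0]
width: 0.0305
```

step_arm:
  commands:
    - [0, 0, -0.01, 0, 0, 0]
    - [0, 0, -0.01, 0, 0, 0]
    - [-0.02, 0, -0.02, 0, 0, 0]
    - [-0.02, 0, -0.02, 0, 0, 0]
    - [-0.0254, 0.0148, 0, 0, 0, 0]
    - [-0.0254, 0.0148, 0, 0, 0, 0]
    - [-0.0254, 0.0148, 0, 0, 0, 0]
    - [-0.0254, 0.0148, 0, 0, 0, 0]
    - [-0.0254, 0.0148, 0, 0, 0, 0]
    - [-0.0254, 0.0148, 0, 0, 0, 0]
    - [-0.0254, 0.0148, 0, 0, 0, 0]

```text
time: 6.35
ee_pos: [0.4263, 0.0529, 0.0924]
eef_rot: [0.987, 0.163, 0.001, 0.0]
ft_force: [1.2, -0.2, -1.5]
width: 0.0296
```

step_arm:
  commands:
    - [0, 0, 0, 0, 0, 0.07]
    - [0, 0, 0, 0, 0, 0.07]
    - [0, 0, 0, 0, 0, 0.07]
    - [0, 0, 0, 0, 0, 0.07]
    - [0, 0, 0, 0, 0, 0]
    - [0, 0, 0, 0, 0, 0]

```text
time: 6.95
ee_pos: [0.427, 0.0537, 0.0921]
eef_rot: [1.0, 0.025, 0.0, 0.0]
ft_force: [-0.6, -0.3, -1.2]
width: 0.0295
```

```bash
python3 look.py w3
```

```text
6.95 [0.427  0.0537 0.0921] a 2.8 [-0.6 -0.3 -1.2] 0.0295
```

View pics/w3.png

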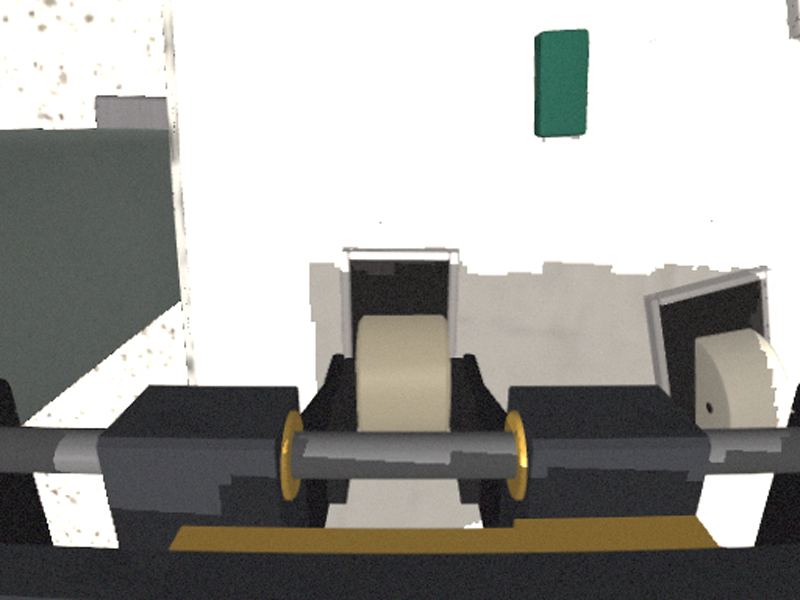

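Run:
```python
from meas import *
meas("w3",dict(trayedge=([(346,249),(459,250)],.008),L=([(345,252),(341,350)],.008),formerend=([(360,318),(446,318)],.0636)))
```

```text
trayedge [[0.4001, 0.085], [0.4499, 0.087]] tool dxy [-0.0005 -0.0324]
L [[0.3997, 0.0837], [0.3985, 0.0366]] tool dxy [-0.0277 -0.0079]
formerend [[0.4108, 0.0733], [0.4407, 0.0748]] tool dxy [-0.0003 -0.0204]
```

step_arm:
  commands:
    - [0, 0, 0.012, 0, 0, 0]
    - [0, 0, 0.012, 0, 0, 0]
    - [0, 0, 0.012, 0, 0, 0]
    - [0, 0, 0.01, 0, 0, 0]
    - [0, 0, 0.008, 0, 0, 0]
    - [0, 0, 0.004, 0, 0, 0]
    - [0, 0, 0.002, 0, 0, 0]
    - [0, 0, 0, 0, 0, 0]
    - [0, 0, 0, 0, 0, 0]

```text
time: 7.9
ee_pos: [0.4271, 0.0536, 0.0318]
eef_rot: [1.0, 0.024, 0.0, 0.0]
ft_force: [-0.1, -0.6, -0.6]
width: 0.03
```

step_arm:
  commands:
    - [0, 0, 0.001, 0, 0, 0]
    - [0, 0, 0, 0, 0, 0]

```text
time: 8.1
ee_pos: [0.4272, 0.0536, 0.0314]
eef_rot: [1.0, 0.023, 0.0, 0.0]
ft_force: [-5.5, -0.6, 12.7]
width: 0.0299
```

step_arm:
  commands:
    - [0, 0, 0, 0, 0, 0]
    - [0, 0, 0, 0, 0, 0]
    - [0, 0, 0, 0, 0, 0]
    - [0, 0, 0, 0, 0, 0]
    - [0, 0, 0, 0, 0, 0]
    - [0, 0, 0, 0, 0, 0]
  gripper: 1

```text
time: 8.7
ee_pos: [0.4267, 0.0535, 0.0305]
eef_rot: [1.0, 0.024, -0.0, 0.0]
ft_force: [0.5, 0.0, -0.5]
width: 0.0697
```

step_arm:
  commands:
    - [0, 0, -0.015, 0, 0, 0]
    - [0, 0, -0.03, 0, 0, 0]
    - [0.0267, 0.0062, 0, 0, 0, 0]
    - [0.0267, 0.0062, 0, 0, 0, 0]
    - [0.0267, 0.0062, 0, 0, 0, 0]
    - [0.0267, 0.0062, 0, 0, 0, -0.07]
    - [0.0267, 0.0062, 0, 0, 0, -0.07]
    - [0.0267, 0.0062, 0, 0, 0, -0.07]
    - [0, 0, 0, 0, 0, -0.06]
    - [0, 0, 0, 0, 0, 0]
    - [0, 0, 0, 0, 0, 0]

```text
time: 9.8
ee_pos: [0.5888, 0.0297, 0.0753]
eef_rot: [0.988, 0.157, -0.0, -0.0]
ft_force: [0.1, 0.8, 0.7]
width: 0.0873
```

```bash
python3 look.py w4
```

```text
9.8 [0.5888 0.0297 0.0753] a 18.1 [0.1 0.8 0.7] 0.0873
```

View pics/w4.png

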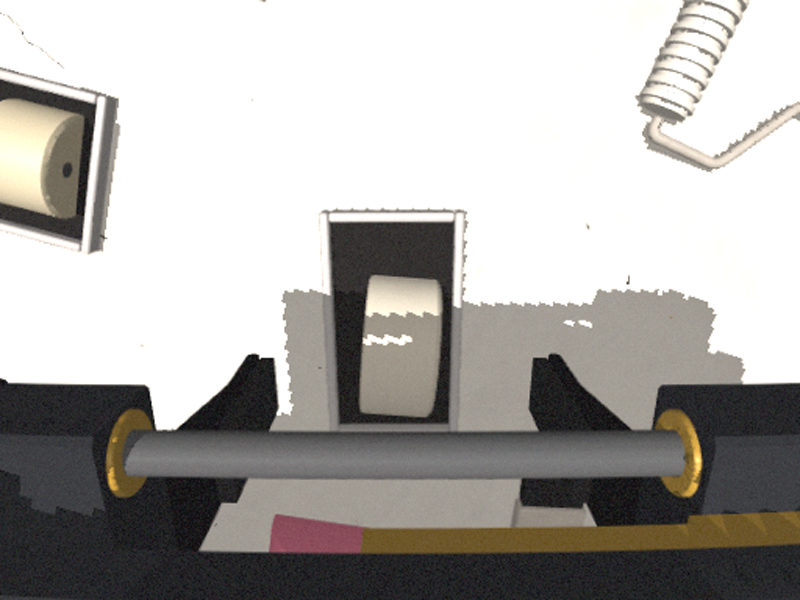

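Run:
```python
from meas import *
meas("w4",dict(lt=([(320,212),(466,212),(458,429),(328,424)],.008),M=([(370,276),(440,281),(434,417),(361,414)],.003),lt_edge=([(320,212),(466,212)],.008),Stray=([(118,98),(100,252)],.008),ltL=([(320,212),(330,400)],.008),ltR=([(466,212),(459,400)],.008)))
```

```text
lt [0.5836 0.0308] top 0.059 side 0.0979 a 16.8 17.7 tool dxy [-0.0045 -0.0026]
M [0.591  0.0193] top 0.0319 side 0.0661 a 14.6 15.1 tool dxy [-0.0011  0.0106]
lt_edge [[0.5409, 0.0683], [0.5966, 0.0865]] tool dxy [-0.0042 -0.0515]
Stray [[0.4545, 0.087], [0.4573, 0.0242]] tool dxy [-0.1183 -0.0658]
ltL [[0.5409, 0.0683], [0.5675, -0.0117]] tool dxy [-0.0333 -0.0094]
ltR [[0.5966, 0.0865], [0.6226, 0.0063]] tool dxy [ 0.025  -0.0094]
```

step_arm:
  commands:
    - [-0.001, 0.008, 0.01, 0, 0, 0.05]
    - [0, 0, 0.01, 0, 0, 0]
    - [0, 0, 0.01, 0, 0, 0]
    - [0, 0, 0.01, 0, 0, 0]
    - [0, 0, 0.002, 0, 0, 0]
    - [0, 0, 0, 0, 0, 0]

```text
time: 10.45
ee_pos: [0.5905, 0.022, 0.0331]
eef_rot: [0.991, 0.133, -0.0, -0.0]
ft_force: [-0.9, 0.7, -0.3]
width: 0.087
```

step_arm:
  commands:
    - [0, 0, 0, 0, 0, 0]
    - [0, 0, 0, 0, 0, 0]
    - [0, 0, 0, 0, 0, 0]
    - [0, 0, 0, 0, 0, 0]
    - [0, 0, 0, 0, 0, 0]
    - [0, 0, 0, 0, 0, 0]
    - [0, 0, 0, 0, 0, 0]
    - [0, 0, 0, 0, 0, 0]
  gripper: 0
  grip_force: 20

```text
time: 11.25
ee_pos: [0.5908, 0.0217, 0.0336]
eef_rot: [0.991, 0.133, -0.0, 0.0]
ft_force: [-0.7, -0.5, 0.5]
width: 0.0308
```

step_arm:
  commands:
    - [0, 0, -0.012, 0, 0, 0]
    - [0, 0, -0.03, 0, 0, 0]
    - [0.003, -0.0335, 0, 0, 0, 0]
    - [0.003, -0.0335, 0, 0, 0, 0]
    - [0.003, -0.0335, 0, 0, 0, 0]
    - [0.0173, -0.0335, 0, 0, 0, 0]
    - [0.0173, -0.0335, 0, 0, 0, 0]
    - [0.0173, -0.0335, 0, 0, 0, -0.04]
    - [0, 0, 0, 0, 0, 0]
    - [0, 0, 0, 0, 0, 0]

```text
time: 12.25
ee_pos: [0.5963, 0.2328, 0.076]
eef_rot: [0.988, 0.154, 0.0, -0.0]
ft_force: [-0.1, -1.0, -0.7]
width: 0.03
```

```bash
python3 look.py w5
```

```text
12.25 [0.5963 0.2328 0.076 ] a 17.7 [-0.1 -1.  -0.7] 0.03
```

View pics/w5.png

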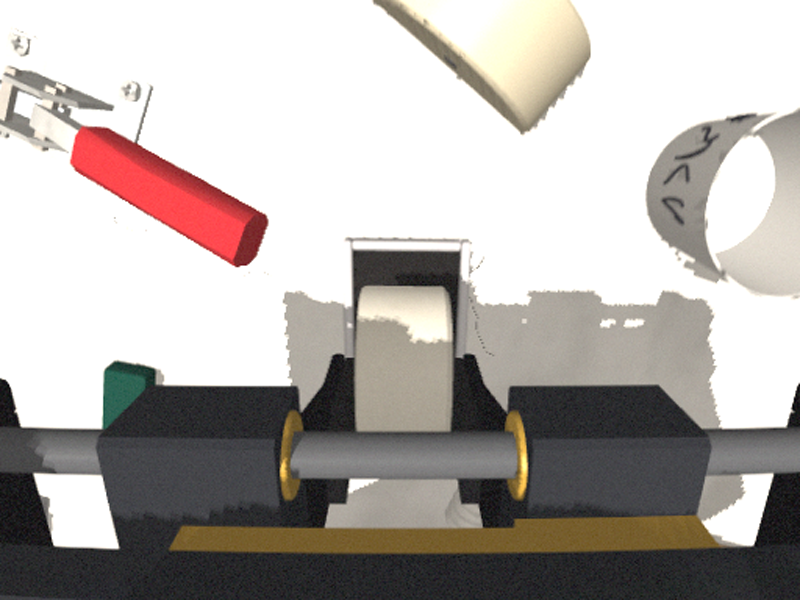

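Run:
```python
from meas import *
meas("w5",dict(tedge=([(346,239),(470,241)],.008),tL=([(346,240),(347,350)],.008),tR=([(470,241),(465,340)],.008),Mend=([(358,288),(450,288)],.0455),Lge=([(380,0),(525,132)],.0)))
```

```text
tedge [[0.5616, 0.2641], [0.6102, 0.2787]] tool dxy [ 0.0018 -0.0399]
tL [[0.5618, 0.2637], [0.5754, 0.217]] tool dxy [-0.0241 -0.0156]
tR [[0.6102, 0.2787], [0.6229, 0.237]] tool dxy [ 0.0269 -0.0177]
Mend [[0.5719, 0.2572], [0.6022, 0.2668]] tool dxy [ 0.0001 -0.0306]
Lge [[0.5481, 0.3547], [0.6178, 0.3262]] tool dxy [ 0.02   -0.1066]
```

step_arm:
  commands:
    - [0.001, 0.002, 0.01, 0, 0, 0]
    - [0, 0, 0.012, 0, 0, 0]
    - [0, 0, 0.01, 0, 0, 0]
    - [0, 0, 0.006, 0, 0, 0]
    - [0, 0, 0.003, 0, 0, 0]
    - [0, 0, 0.001, 0, 0, 0]
    - [0, 0, 0.001, 0, 0, 0]
    - [0, 0, 0, 0, 0, 0]

```text
time: 13.1
ee_pos: [0.5978, 0.2298, 0.0335]
eef_rot: [0.988, 0.153, -0.0, 0.001]
ft_force: [-6.3, -3.3, 10.5]
width: 0.0295
```

step_arm:
  commands:
    - [0, 0, 0, 0, 0, 0]
    - [0, 0, 0, 0, 0, 0]
    - [0, 0, 0, 0, 0, 0]
    - [0, 0, 0, 0, 0, 0]
    - [0, 0, 0, 0, 0, 0]
    - [0, 0, 0, 0, 0, 0]
  gripper: 1

```text
time: 13.7
ee_pos: [0.598, 0.2301, 0.0325]
eef_rot: [0.988, 0.153, -0.0, 0.0]
ft_force: [-0.4, -0.3, -0.4]
width: 0.0697
```

step_arm:
  commands:
    - [0, 0, -0.012, 0, 0, 0]
    - [0, 0, -0.037, 0, 0, 0]
    - [0.0057, -0.025, 0, 0, 0, 0]
    - [0.0057, -0.025, 0, 0, 0, 0]
    - [0.0057, -0.025, 0, 0, 0, 0]
    - [0.0057, -0.025, 0, 0, 0, 0]
    - [0.0057, -0.025, 0, 0, 0, 0]

```text
time: 14.4
ee_pos: [0.5875, 0.3589, 0.0826]
eef_rot: [0.988, 0.153, 0.0, -0.0]
ft_force: [0.1, 1.0, 0.2]
width: 0.0872
```

step_arm:
  commands:
    - [0, 0, 0, 0, 0, -0.127]
    - [0, 0, 0, 0, 0, -0.127]
    - [0, 0, 0, 0, 0, -0.127]
    - [0, 0, 0, 0, 0, -0.127]
    - [0, 0, 0, 0, 0, -0.127]
    - [0, 0, 0, 0, 0, -0.127]
    - [0, 0, 0, 0, 0, -0.127]
    - [0, 0, 0, 0, 0, 0]
    - [0, 0, 0, 0, 0, 0]

```text
time: 15.3
ee_pos: [0.5876, 0.3578, 0.0821]
eef_rot: [0.828, 0.561, 0.0, -0.0]
ft_force: [0.6, 0.5, 0.3]
width: 0.0871
```

```bash
python3 look.py w6
```

```text
15.3 [0.5876 0.3578 0.0821] a 68.3 [0.6 0.5 0.3] 0.0871
```

View pics/w6.png

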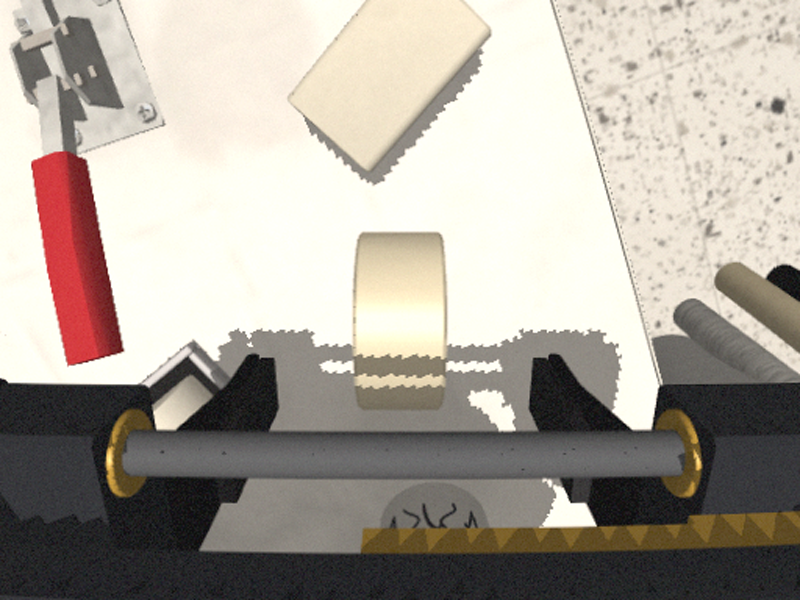

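Run:
```python
from meas import *
meas("w6",dict(L=([(359,233),(442,233),(444,407),(357,407)],.0),near=([(359,233),(442,233)],0.)))
```

```text
L [0.5894 0.3559] top 0.039 side 0.0849 a 68.2 68.2 tool dxy [-0.0012  0.0023]
near [[0.5433, 0.355], [0.5566, 0.3884]] tool dxy [-0.0011 -0.0402]
```

step_arm:
  commands:
    - [-0.001, 0.001, 0.012, 0, 0, 0]
    - [0, 0, 0.012, 0, 0, 0]
    - [0, 0, 0.012, 0, 0, 0]
    - [0, 0, 0.01, 0, 0, 0]
    - [0, 0, 0, 0, 0, 0]

```text
time: 15.85
ee_pos: [0.587, 0.3558, 0.0331]
eef_rot: [0.826, 0.563, -0.002, -0.0]
ft_force: [0.4, 0.3, 0.4]
width: 0.0871
```

step_arm:
  commands:
    - [0, 0, 0, 0, 0, 0]
    - [0, 0, 0, 0, 0, 0]
    - [0, 0, 0, 0, 0, 0]
    - [0, 0, 0, 0, 0, 0]
    - [0, 0, 0, 0, 0, 0]
    - [0, 0, 0, 0, 0, 0]
    - [0, 0, 0, 0, 0, 0]
    - [0, 0, 0, 0, 0, 0]
  gripper: 0
  grip_force: 20

```text
time: 16.65
ee_pos: [0.5881, 0.3565, 0.0356]
eef_rot: [0.826, 0.563, 0.0, 0.0]
ft_force: [-0.5, -0.8, -0.7]
width: 0.0359
```

step_arm:
  commands:
    - [0, 0, -0.015, 0, 0, 0]
    - [0, 0, -0.035, 0, 0, 0]
    - [-0.013, -0.0325, -0.035, 0, 0, 0]
    - [-0.013, -0.0325, -0.035, 0, 0, 0]
    - [0, 0, 0, 0, 0, 0.127]
    - [0, 0, 0, 0, 0, 0.127]
    - [0, 0, 0, 0, 0, 0.127]
    - [0, 0, 0, 0, 0, 0.127]
    - [0, 0, 0, 0, 0, 0.127]
    - [0, 0, 0, 0, 0, 0.127]
    - [0, 0, 0, 0, 0, 0.127]
    - [0, 0, 0, 0, 0, 0]

```text
time: 17.85
ee_pos: [0.5179, 0.3565, 0.1567]
eef_rot: [0.988, 0.152, 0.001, -0.0]
ft_force: [0.2, 0.1, -1.9]
width: 0.0356
```

step_arm:
  commands:
    - [-0.0123, 0.039, 0, 0, 0, 0]
    - [-0.0123, 0.039, 0, 0, 0, 0]
    - [-0.0123, 0.039, 0, 0, 0, 0]
    - [-0.0123, 0.039, 0, 0, 0, 0]
    - [-0.0123, 0.039, 0, 0, 0, 0]
    - [-0.0123, 0.039, 0, 0, 0, 0]
    - [-0.0123, 0.039, 0, 0, 0, 0]
    - [-0.0123, 0.039, 0, 0, 0, 0]
    - [0, 0, 0.035, 0, 0, 0]
    - [0, 0, 0.035, 0, 0, 0]
    - [0, 0, 0, 0, 0, 0]

```text
time: 18.95
ee_pos: [0.5158, 0.0285, 0.0824]
eef_rot: [0.988, 0.155, -0.003, -0.001]
ft_force: [-0.4, -0.3, -1.3]
width: 0.0362
```

step_arm:
  commands:
    - [0.022, 0.007, 0, 0, 0, 0]
    - [0.022, 0.007, 0, 0, 0, 0]
    - [0.02, 0.006, 0, 0, 0, 0]
    - [0, 0, 0, 0, 0, 0]
    - [0, 0, 0, 0, 0, 0]

```text
time: 19.45
ee_pos: [0.5858, 0.03, 0.0869]
eef_rot: [0.988, 0.154, 0.0, -0.0]
ft_force: [-0.4, 0.6, -1.4]
width: 0.0358
```

```bash
python3 look.py w7
```

```text
19.45 [0.5858 0.03   0.0869] a 17.7 [-0.4  0.6 -1.4] 0.0358
```

View pics/w7.png

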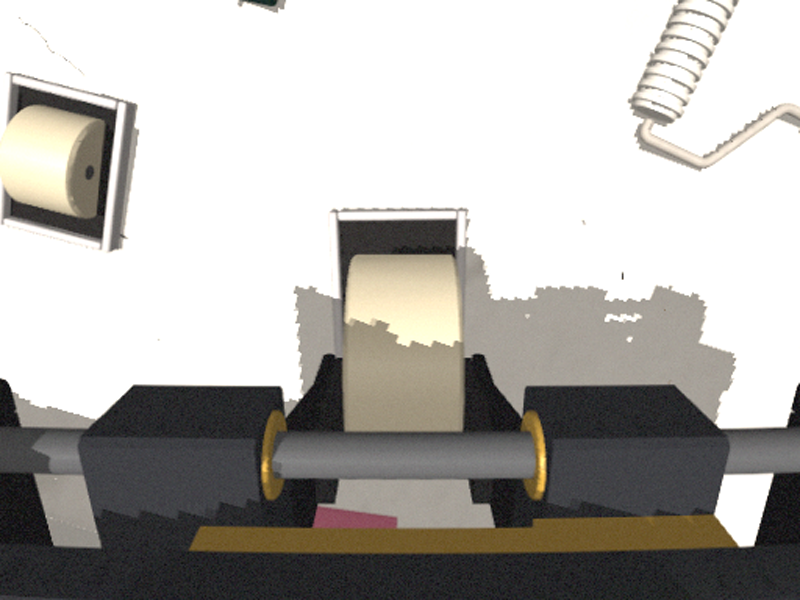

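Run:
```python
from meas import *
meas("w7",dict(tedge=([(331,211),(466,211)],.008),tL=([(331,212),(335,340)],.008),end=([(350,255),(458,255)],.0513)))
```

```text
tedge [[0.5414, 0.0685], [0.5958, 0.0859]] tool dxy [-0.0021 -0.0502]
tL [[0.5415, 0.0681], [0.5587, 0.0125]] tool dxy [-0.0309 -0.0207]
end [[0.5555, 0.0635], [0.5914, 0.075]] tool dxy [ 0.0001 -0.0412]
```

step_arm:
  commands:
    - [-0.002, 0.002, 0.012, 0, 0, 0]
    - [0, 0, 0.012, 0, 0, 0]
    - [0, 0, 0.012, 0, 0, 0]
    - [0, 0, 0.007, 0, 0, 0]
    - [0, 0, 0.003, 0, 0, 0]
    - [0, 0, 0.002, 0, 0, 0]
    - [0, 0, 0, 0, 0, 0]
    - [0, 0, 0, 0, 0, 0]

```text
time: 20.3
ee_pos: [0.5835, 0.0267, 0.0384]
eef_rot: [0.988, 0.153, -0.001, 0.0]
ft_force: [-9.6, -1.1, 13.8]
width: 0.0357
```

Contact felt. I'll release, rise, back off and check.

step_arm:
  commands:
    - [0, 0, 0, 0, 0, 0]
    - [0, 0, 0, 0, 0, 0]
    - [0, 0, 0, 0, 0, 0]
    - [0, 0, 0, 0, 0, 0]
    - [0, 0, 0, 0, 0, 0]
    - [0, 0, 0, 0, 0, 0]
  gripper: 1

```text
time: 20.9
ee_pos: [0.5843, 0.0267, 0.0375]
eef_rot: [0.988, 0.153, 0.0, 0.0]
ft_force: [0.4, -0.7, 0.4]
width: 0.0758
```

step_arm:
  commands:
    - [0, 0, -0.012, 0, 0, 0]
    - [0, 0, -0.03, 0, 0, 0]
    - [-0.02, 0, -0.015, 0, 0, 0]
    - [-0.04, -0.015, -0.04, 0, 0, 0]
    - [-0.03, -0.045, -0.04, 0, 0, 0]
    - [-0.01, -0.045, -0.04, 0, 0, 0]
    - [0, -0.045, -0.04, 0, 0, 0]
    - [0, -0.045, -0.02, 0, 0, 0]
    - [0, -0.045, 0, 0, 0, 0]
    - [0, -0.045, 0, 0, 0, 0]
    - [0, 0, 0, 0, 0, 0]
    - [0, 0, 0, 0, 0, 0]

```text
time: 22.1
ee_pos: [0.4257, 0.2458, 0.2451]
eef_rot: [0.988, 0.154, 0.0, 0.0]
ft_force: [0.6, -0.5, -0.1]
width: 0.0868
```

```bash
python3 look.py w8
```

```text
22.1 [0.4257 0.2458 0.2451] a 17.8 [ 0.6 -0.5 -0.1] 0.0868
```

View pics/w8.png

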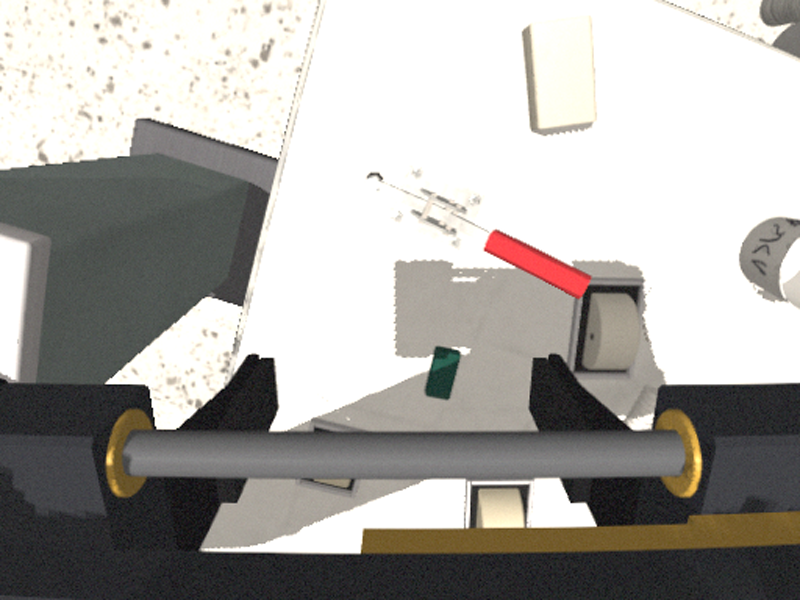

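Run:
```python
from h import *
t=camera("top");s=camera("scene")
a=cv2.resize(cv2.convertScaleAbs(t[140:270,180:390],alpha=1.8),(485,300),interpolation=cv2.INTER_CUBIC)
b=cv2.resize(cv2.convertScaleAbs(s[130:290,150:350],alpha=1.6),(375,300),interpolation=cv2.INTER_CUBIC)
m=np.zeros((600,485,3),np.uint8);m[:300]=a;m[300:,:375]=b
save(m,"fin.png")
```

```text
(no output)
```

View pics/fin.png

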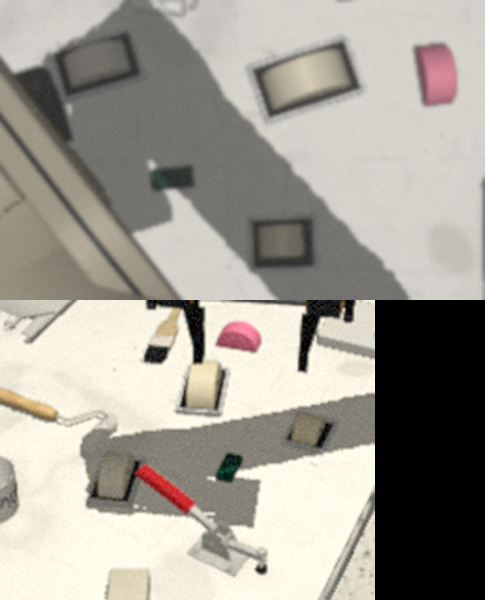

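All three formers sit centred and flat in their own trays. The green block, the bore block and the pink look-alike haven't moved, so I'm handing in.

```bash
python3 -c "
from bench import *
print(close_job())"
```

```text
the job is handed in; nothing more can be done
None
```

The job is handed in: each former is in the tray of its own size, at about 22 s of the 77 s allowed. I moved small to small, then middle to middle, then large from the bench to large. Each was lowered until it touched the tray floor, at most about 14 N, before I let go.

- **Placing:** the wrist-camera looks before each lowering put the formers within about 3 mm of the tray centres and within about 1° of the tray direction. I trimmed the last two by 1–2 mm before setting them down.
- **Final view:** the last top and scene pictures show all three standing flat and lengthwise inside their rims. The gripper was open and clear. The sanding block, the bore block and the pink look-alike look to be where they were, judged by eye only.
- **Disagreement:** the first wide wrist view read positions about 5–8 mm further in y than the top camera. I used the close-up views instead, which agreed with the known tray sizes to within a few mm.
- **Not checked:** I did not measure positions again from the final pictures. I viewed 14 pictures, in line with the budget.

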